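# Hold a lens barrel down in the V-block

### The job

Lift the longest of the three lens barrels out of the fibreboard rack and lay it in the steel V-block, its knurled collar just clear of one end of the block (either end) with the collar's shoulder drawn up close to that end face, a few millimetres at most. Finish while holding it: keep the barrel pressed firmly down, with a push of 10 N or more, bearing on both flanks along the V, so that the retaining ring can be screwed in, without ever ramming it into the block. Leave the other two barrels, the ring, the spanner and the bottle where they are.

Things in the scene. Friction and masses are not known exactly. Their poses are not given: they have to be found in the camera images.
- barrel_long_center (a point): The job's barrel: the longest of three bare-aluminium lens barrels that lie across the rack. Round body 42 mm in diameter and 96 mm long, with one knurled collar 50 mm in diameter and 14 mm long at one end (110 mm overall). This point is on the axis, half-way along the 96 mm body. Its x axis runs along the barrel towards the collar. 0.15 to 0.29 kg. In the rack its axis is level, 60 mm above the table, and the middle 40 mm of the body is free between the rack's cheeks.
- barrel_long_shoulder (a point): Point on the long barrel's axis in the plane of the collar's shoulder (where the 42 mm body meets the 50 mm collar), 48 mm from the body's middle. Same axes.
- barrel_long: The long barrel itself; origin and axes as its centre point.
- vblock: Fixed steel V-block, 80 mm long (its x), 60 mm wide, 45 mm high, bolted on a steel base plate 200 x 110 x 10 mm. Origin: on the table under the middle of the block; x along the V, z up. The 90 degree V has a 34 mm wide mouth at 55 mm above the table and runs the whole length, open at both ends; the end faces are at x = -40 and +40 mm.
- v_seat (a point): Point of the V-block above its middle, 67.7 mm above the table (12.7 mm above the block's top face): the axis of a 42 mm body passes through here when it rests on both flanks. Same axes as the V-block.
- flank_left: The V's ground flank on the block's +y side (80 mm long, sloping 45 degrees), oiled and slippery (friction about 0.2). A barrel held off-centre bears on one flank only and is pushed sideways; left free to give sideways it settles on both. Same origin and axes as the V-block.
- flank_right: The V's ground flank on the block's -y side. Same origin and axes as the V-block.
- rack: Fixed rack of laser-cut brown fibreboard, 90 mm (x) by 300 mm (y); origin at the table under its middle. Two upright 6 mm cheeks (40 mm apart inside, 52 mm outside, 48 mm high) carry three barrels side by side in V notches 92 mm apart along y (middle notch at y = 0); barrels lie along the rack's x, collars all towards its +x. Any barrel can be in any notch.
- barrel_medium_center (a point): A bystander in the rack: same form, body 76 mm long (90 mm overall). Point as for the long one.
- barrel_short_center (a point): A bystander in the rack: same form, body 60 mm long (74 mm overall). Point as for the long one.
- ring: A bystander: brass retaining ring, 40 mm across, 5 mm thick, lying flat on the V-block's base plate beside one end of the block; origin under its centre.
- spanner: A bystander: flat steel two-pin lens spanner, 130 mm long, 5 mm thick, on the table.
- bottle: A bystander: small amber bottle with a black cap, 42 mm across, 105 mm high, standing on the table; origin under it.
Things that resemble listed ones, but are neither listed nor needed, are in the scene too. Leave any green or red look-alike of the barrel_long alone.

How it is judged (in metres and radians):
On the way:
1. the long barrel is lifted out of the rack (height (world z) of barrel_long_center above 0.085 m and contact force between the fingers and barrel_long above 1 N and contact force between barrel_long and rack below 0.1 N), for 0.1 s.
At the end, for the whole second after the job is handed in: Fingers on the long barrel (over 2 N); over 4 N on each V flank and 10 N on both together; axis along the V within 2 degrees, at the seated height and mid-plane within 1.5 mm (2 mm low); collar off the block, its shoulder at most 7 mm from the end face; at rest (contact force between the fingers and barrel_long above 2 N and contact force between each of flank_left, flank_right and barrel_long above 4 N and contact force between barrel_long and vblock above 10 N and angle between the x axis of barrel_long and the x axis of vblock, either way round below 0.035 rad and z of barrel_long_center in the frame of v_seat between -0.002 and 0.0015 m and y of barrel_long_center in the frame of v_seat between -0.0015 and 0.0015 m and x of barrel_long_center in the frame of vblock between -0.02 and 0.02 m and (x of barrel_long_shoulder in the frame of vblock between 0.0385 and 0.047 m or x of barrel_long_shoulder in the frame of vblock between -0.047 and -0.0385 m) and linear speed of barrel_long below 0.01 m/s); the arm keeps its last pose, push and grip.
It fails at once if another barrel is shifted by more than 25 mm (distance of any of barrel_medium_center, barrel_short_center from where it was at the start of the episode above 0.025 m).
It fails at once if the ring, spanner or bottle is shifted by more than 25 mm (distance of any of ring, spanner, bottle from where it was at the start of the episode above 0.025 m).
It fails at once if the barrel is rammed into the V-block (over 90 N) (contact force between barrel_long and vblock above 90 N).
It also fails if it takes over 40 s, if anything falls off the work surface, if the arm or the gripper's body presses on something with over 40 N, if the wrist force passes 120 N, or if a joint passes its speed limit or range.

### The arm

A 6-joint arm with a two-finger parallel gripper is mounted at the origin on the work surface. World frame = base frame: x ahead of the robot, y to its left, z up, the work surface at z = 0. Lengths are in mm, angles in rad, forces in N, time in s.
With the tool pointing down it reaches from about 400 to 925 mm from the base axis. Payload 12.5 kg.
Tool frame: the origin (TCP) lies at the centre of the arm's flange, where the gripper is bolted on; the fingertips stand 190 mm ahead of it and the grasp point (between the pads) lies env.grip_point_offset ahead of it (env.grip_point_offset is the distance from the TCP to the grasp point, in mm); z points along the fingers, x is the direction in which the jaws open and shut, and the axes are right-handed (so a half turn about z gives the same grasp; the last joint's range is limited). The gripper opens to 95 mm and grips with 3 to 60 N. Pads are 20 mm wide; open, the fingers measure 119 mm over their backs; the gripper's body (75 mm by 180 mm) begins 59 mm behind the grasp point.
Start: joints at [-1.209, 0.491, 1.559, -0, 1.092, -0.106], TCP at [281.846, -557.842, 404.761] pointing down, gripper open.
Joint ranges: [-3.1, 3.1], [-0.84, 2.19], [0.05, 2.79], [-1.13, 4.28], [0.06, 2.93], [-2.69, 2.69]. Speed limits (rad/s): [2.22, 2.22, 2.79, 3.14, 3.14, 3.14].

### API

Orientations are given as [roll, pitch, yaw] about the fixed x, y, z axes, in that order (R = Rz(yaw) Ry(pitch) Rx(roll)).
In Python, from cell import state, read_camera, camera_model, job_done, env gives the robot as it stands.
- The arm moves only by the tool arm_command, never from a script. Its argument "steps" is a list of rows, each a list of 6 numbers: the shift along the tool's x, y, z in cm, then the turn, a rotation vector about the tool's x, y, z in degrees. In form: [[dx, dy, dz, rx, ry, rz], ...]. A call has 1 to 12 rows; each row is the pose to reach, as a shift and turn from the pose commanded when the call began, along the tool's axes at that moment; what a row does not reach only later rows make up. A row lasts 1/12 s, in which the tool goes at most 41.7 mm and 7.16 degrees, less where a joint would pass 70% of its speed; a pose out of reach is approached as far as the arm can. A call with a gripper value outside its range is refused whole. "jaw" is the finger opening in cm, from 0 to 9.51, set as the call begins (left out, the last holds). The fingers move at their own pace and stop on an object; the grip force is fixed at half the most. Time passes only in rows, so rows that repeat a pose let the fingers close. It gives the time, the measured TCP pose, the force and the opening at its end, in the units of the state.
- state(): the state, without advancing time (a new reading comes with each control period).
- read_camera(name): name is "scene" or "top" or "wrist"; returns the picture (480x640x3 uint8, red, green, blue); there is no depth.
- camera_model(name): a dict with "K" (3x3 intrinsics, pixels), "k1" (the pictures are not rectified: a ray, as slopes to the right and down, at radius r is drawn at 1 + k1 r^2 times it, then the intrinsics apply), "xyz" and "rotation" of the camera in the world. Camera axes: x right, y up, looking along -z (the intrinsics and any distortion apply to the point x, -y, -z); pixel columns grow to the right and rows downward; lengths in mm; the calibration is good to about 2 mm. A picture is of the moment at which its call begins: read the wrist's pose just before it. camera_model takes no time and is no camera call; for the wrist camera it gives the pose at the moment of the call.
- job_done(): hands the job in, once; it reports no verdict.
The state is a dict: "t": time; "joints": joint angles; "qvel": joint speeds; "tau": joint torques, N m; "eef_pos": TCP position; "tcp_rot": TCP orientation; "ft_force": force on the tool from outside, world axes, zero at the start; "moment": the same for the moment, N m; "opening": opening from 0.0 (shut) to 1.0 (fully open).
Only numpy, scipy, OpenCV 4.12 (cv2) and the standard library are available. Lean on these libraries where they do the work, as an engineer would, in place of code of your own. Each camera call takes 0.05 s, during which the arm holds its last target. There are 200 camera calls.

## Working session

There is one attempt and no reset: what is moved stays moved. The work goes in short steps, Python scripts to look and compute and a tool call to move; the robot and the scene stay as the last step left them, time stands still between calls to the robot, and variables do not carry over. Pictures are saved under pics/ and viewed, about 8 in all and at most 12, crops included, and the job is handed in when it is done.

Besides the shell and the picture viewer there is one more tool, called after "Call:" in YAML: its name, and indented under it one key for each argument. arm_command: Moves the arm, as the interface text tells. Its arguments: {"type":"object","properties":{"steps":{"type":"array"},"jaw":{"type":"number"}},"required":["steps"]}

```bash
ls && mkdir -p pics && cat > h.py <<'E'
import numpy as np, cv2
from scipy.spatial.transform import Rotation as R
from cell import state, read_camera, camera_model, job_done, env
def snap(n,f):
    m=camera_model(n); im=read_camera(n); cv2.imwrite('pics/'+f,im[:,:,::-1]); np.save('pics/'+f+'.npy',m,allow_pickle=True); return im
def model(f): return np.load('pics/'+f+'.npy',allow_pickle=True).item()
def rot(m):
    r=np.array(m['rotation'],float)
    return r if r.shape==(3,3) else R.from_euler('xyz',r).as_matrix()
def pix2w(m,uv,z):
    K=np.array(m['K']);d=(np.array(uv,float)-K[:2,2])/[K[0,0],K[1,1]];s=d.copy()
    for _ in range(20): s=d/(1+m['k1']*(s@s))
    v=rot(m)@[s[0],-s[1],-1]; c=np.array(m['xyz'])
    return c+v*(z-c[2])/v[2]
def w2pix(m,p):
    q=rot(m).T@(np.array(p)-m['xyz']);s=np.array([q[0],-q[1]])/-q[2];K=np.array(m['K'])
    s=s*(1+m['k1']*(s@s));return s*[K[0,0],K[1,1]]+K[:2,2]
E
python3 - <<'E'
from h import *
snap('top','top0.png');snap('scene','scene0.png')
for n in('top','scene','wrist'):print(n,camera_model(n))
print(state(),env.grip_point_offset)
E
```

```text
pics
top {'K': array([[504.63506497,   0.        , 317.81640178],
       [  0.        , 504.63506497, 236.80597053],
       [  0.        ,   0.        ,   1.        ]]), 'k1': -0.07628701161981144, 'xyz': array([503.89863412,  25.73083468, 959.13839503]), 'rotation': array([ 0.09470766, -0.02315705, -1.54656628])}
scene {'K': array([[451.50893783,   0.        , 306.86694471],
       [  0.        , 451.50893783, 236.91056768],
       [  0.        ,   0.        ,   1.        ]]), 'k1': -0.07239521920861298, 'xyz': array([1139.97194129, -100.63714467,  528.06583947]), 'rotation': array([ 0.90918747, -0.01001998,  1.35650384])}
wrist {'K': array([[351.84215869,   0.        , 316.91305121],
       [  0.        , 351.84215869, 235.96231445],
       [  0.        ,   0.        ,   1.        ]]), 'k1': -0.008091014916791008, 'xyz': array([ 353.33081255, -521.8018863 ,  384.80754551]), 'rotation': array([-0.28681346,  0.00201843, -1.10286559])}
{'t': 0.1, 'joints': array([-1.20862278e+00,  4.91454350e-01,  1.55937967e+00, -1.97282715e-05,
        1.09167214e+00, -1.05617787e-01]), 'qvel': array([-0.000303  , -0.00251403, -0.00136135,  0.00067912, -0.00043497,
       -0.00089374]), 'tau': array([ 4.09858039e-03, -6.13622904e+01, -2.58605701e+01,  6.94497675e-02,
        4.70415142e-02, -5.19007267e-05]), 'eef_pos': array([ 281.82049453, -557.8201571 ,  404.25105582]), 'tcp_rot': array([-3.14151375e+00,  9.10267793e-04, -1.10299586e+00]), 'ft_force': array([-0.51922667, -0.00804195,  0.20344085]), 'moment': array([-0.00182686, -0.04070209, -0.01632226]), 'opening': 1.0058943328871008} 171.3
```

View pics/top0.png

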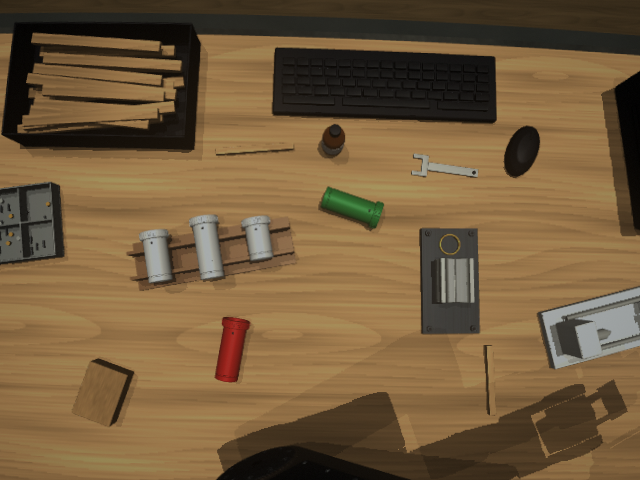

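View pics/scene0.png

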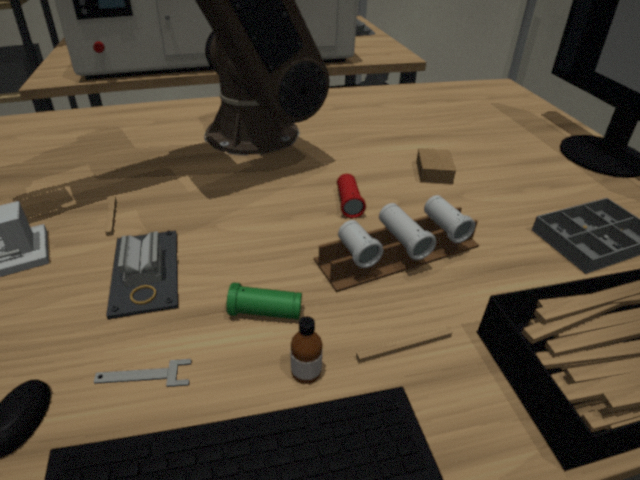

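The top view shows the rack around (210,250). The middle barrel, from (205,218) to (210,277), is the longest, with its collar on the far side. The V-block is near (455,280), with the ring at its far end at (450,243). I'll enlarge both.

```bash
python3 - <<'E'
import cv2,numpy as np
a=cv2.imread('pics/top0.png')
f=lambda x,y,w,h:cv2.resize(a[y:y+h,x:x+w],None,fx=5,fy=5,interpolation=cv2.INTER_CUBIC)
c=np.hstack([f(170,200,80,100),f(415,235,70,100)]);cv2.imwrite('pics/crop1.png',c);print(c.shape)
E
```

```text
(500, 750, 3)
```

View pics/crop1.png

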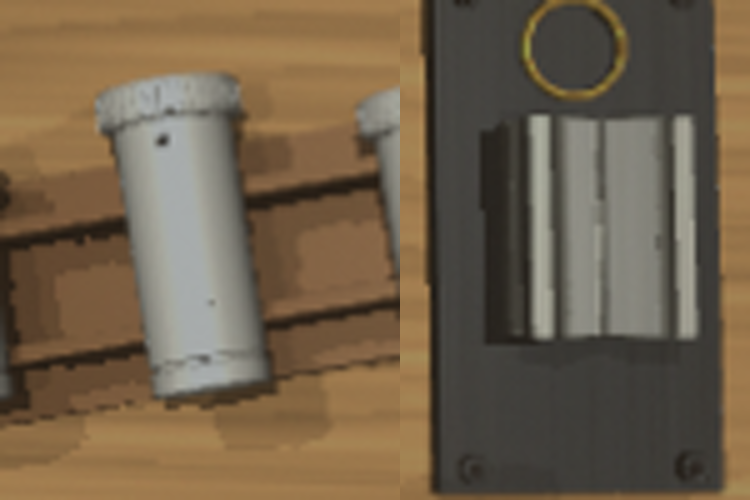

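```bash
python3 - <<'E'
from h import *
m=model('top0.png')
A=lambda x,y:(170+x/5-.4,200+y/5-.4)
B=lambda x,y:(415+(x-400)/5-.4,235+y/5-.4)
P={k:pix2w(m,A(*v),62)[:2] for k,v in dict(sl=(114,133),sr=(238,122),nl=(152,393),nr=(270,382)).items()}
Q={k:pix2w(m,B(*v),55)[:2] for k,v in dict(fl=(527,115),fr=(694,115),nl=(529,339),nr=(697,339)).items()}
for d in(P,Q):
  for k in d:print(k,d[k].round(1))
s=(P['sl']+P['sr'])/2;n=(P['nl']+P['nr'])/2;d=s-n
print('barrel',s,n,(s+n)/2,np.linalg.norm(d),np.degrees(np.arctan2(d[1],d[0])),np.linalg.norm(P['sl']-P['sr']))
f=(Q['fl']+Q['fr'])/2;n=(Q['nl']+Q['nr'])/2;d=f-n
print('block',f,n,(f+n)/2,np.linalg.norm(d),np.degrees(np.arctan2(d[1],d[0])),np.linalg.norm(Q['fl']-Q['fr']))
print(camera_model('wrist'), R.from_euler('xyz',state()['tcp_rot']).as_matrix().round(2))
E
```

```text
sl [602.7 231.7]
sr [607.9 187.5]
nl [510.5 213.9]
nr [515.5 172.2]
fl [ 558.3 -215.4]
fr [ 559.8 -277.1]
nl [ 477.6 -216.5]
nr [ 478.7 -278.2]
barrel [605.29696438 209.58687058] [512.99044117 193.04282069] [559.14370278 201.31484564] 93.77739500750579 10.161205774143705 44.564191817894645
block [ 559.04151117 -246.26841926] [ 478.18839896 -247.31705146] [ 518.61495507 -246.79273536] 80.85991208823475 0.7430614512115021 61.77915144530646
{'K': array([[351.84215869,   0.        , 316.91305121],
       [  0.        , 351.84215869, 235.96231445],
       [  0.        ,   0.        ,   1.        ]]), 'k1': -0.008091014916791008, 'xyz': array([ 353.33081255, -521.8018863 ,  384.80754551]), 'rotation': array([-0.28681346,  0.00201843, -1.10286559])} [[ 0.45 -0.89 -0.  ]
 [-0.89 -0.45  0.  ]
 [-0.   -0.   -1.  ]]
```

```bash
cat >> h.py <<'E'
def row(p,yaw_deg):
    "row (cm,deg) from the present pose to TCP position p, tool down, given yaw"
    s=state();T=R.from_euler('xyz',s['tcp_rot']);G=R.from_euler('xyz',[np.pi,0,np.radians(yaw_deg)])
    return np.r_[T.inv().apply(np.array(p)-s['eef_pos'])/10,np.degrees((T.inv()*G).as_rotvec())].round(2)
E
python3 -c "
from h import *
print(row([450,-247,400],-89.3).tolist())"
```

```text
[-20.16, -29.03, 0.45, 0.01, 0.05, 26.1]
```

Call:
arm_command:
  steps:
    - [-20.2, -29, 0.4, 0, 0, 26.1]
    - [-20.2, -29, 0.4, 0, 0, 26.1]
    - [-20.2, -29, 0.4, 0, 0, 26.1]
    - [-20.2, -29, 0.4, 0, 0, 26.1]
    - [-20.2, -29, 0.4, 0, 0, 26.1]
    - [-20.2, -29, 0.4, 0, 0, 26.1]
    - [-20.2, -29, 0.4, 0, 0, 26.1]
    - [-20.2, -29, 0.4, 0, 0, 26.1]
    - [-20.2, -29, 0.4, 0, 0, 26.1]
    - [-20.2, -29, 0.4, 0, 0, 26.1]
    - [-20.2, -29, 0.4, 0, 0, 26.1]
    - [-20.2, -29, 0.4, 0, 0, 26.1]
  jaw: 6.5

```text
t: 1.1
eef_pos: [449.5, -247.2, 400.6]
tcp_rot: [3.141, -0.0, -1.558]
ft_force: [-0.6, 0.2, -0.1]
opening: 0.687
```

```bash
python3 - <<'E'
from h import *
s=state();print(s['t'],s['eef_pos'],s['tcp_rot'],s['qvel'].round(3))
snap('wrist','w1.png')
print(row([500,190,400],-80).tolist(), [w2pix(model('w1.png'),p).round(0) for p in([519,-247,55],[559,-217,55],[478,-277,55])])
E
```

```text
1.1 [ 449.46745269 -247.18526277  400.62454101] [ 3.14134930e+00 -9.56364774e-05 -1.55835640e+00] [-0.02   0.003 -0.001  0.001  0.     0.001]
[-43.69, -5.57, 0.06, 0.01, -0.0, -9.34] [array([318., 144.]), array([284.,  96.]), array([350., 190.])]
```

View pics/w1.png

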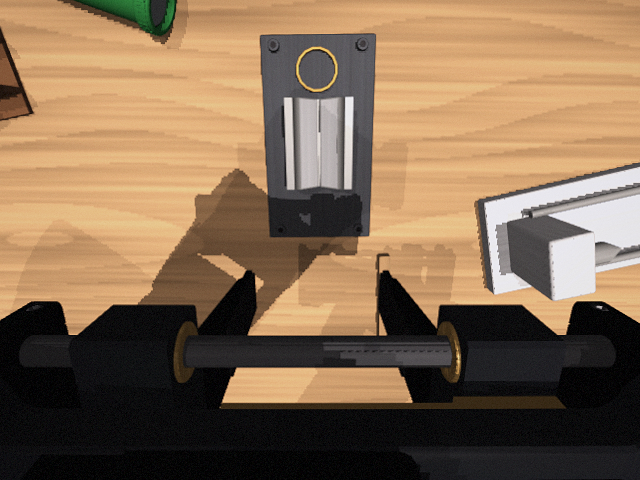

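The wrist view shows the block's top face with corners at about (284,97), (354,97), (286,189) and (352,190). This agrees with the top-camera fix. Next is the rack.

Call:
arm_command:
  steps:
    - [-43.7, -5.6, 0, 0, 0, -9.3]
    - [-43.7, -5.6, 0, 0, 0, -9.3]
    - [-43.7, -5.6, 0, 0, 0, -9.3]
    - [-43.7, -5.6, 0, 0, 0, -9.3]
    - [-43.7, -5.6, 0, 0, 0, -9.3]
    - [-43.7, -5.6, 0, 0, 0, -9.3]
    - [-43.7, -5.6, 0, 0, 0, -9.3]
    - [-43.7, -5.6, 0, 0, 0, -9.3]
    - [-43.7, -5.6, 0, 0, 0, -9.3]
    - [-43.7, -5.6, 0, 0, 0, -9.3]
    - [-43.7, -5.6, 0, 0, 0, -9.3]
    - [-43.7, -5.6, 0, 0, 0, -9.3]

```text
t: 2.15
eef_pos: [500.9, 193.4, 400.4]
tcp_rot: [-3.141, 0.0, -1.394]
ft_force: [-0.8, -0.3, -0.0]
opening: 0.685
```

```bash
python3 - <<'E'
from h import *
s=state();print(s['t'],s['eef_pos'],s['tcp_rot'],s['qvel'].round(3))
a=snap('wrist','w2.png')[:,:,::-1]
print(w2pix(model('w2.png'),[559,201,60]))
b=cv2.imread('pics/w1.png')
f=lambda a,x,y,w,h:cv2.resize(a[y:y+h,x:x+w],None,fx=5,fy=5,interpolation=cv2.INTER_CUBIC)
cv2.imwrite('pics/crop2.png',np.hstack([f(a,270,70,90,120),f(b,270,85,70+30,120)[:, :345]]))
E
```

```text
2.15 [500.86590834 193.40954869 400.40490685] [-3.14128941e+00  4.19419807e-04 -1.39444600e+00] [-0.07  -0.019  0.043 -0.017 -0.009 -0.075]
[320.40275801 157.37004656]
```

View pics/crop2.png

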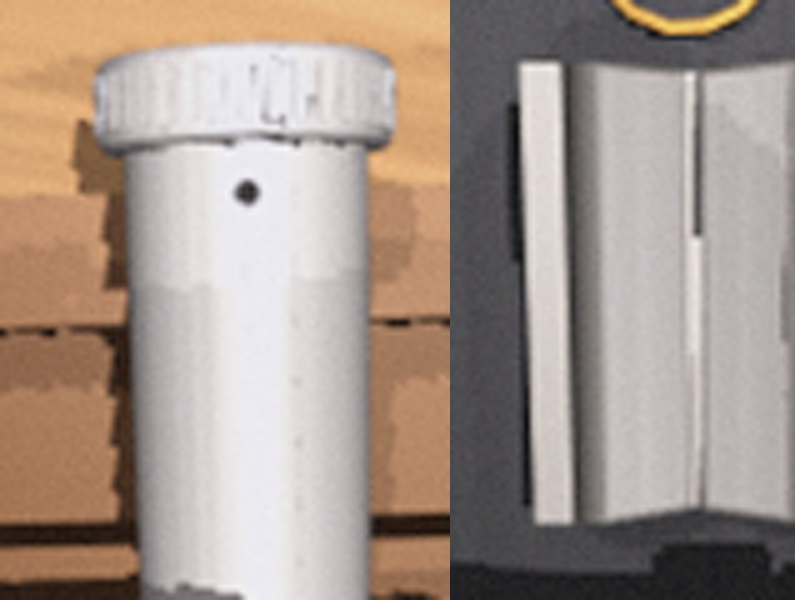

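The crop shows the barrel silhouette running from (122,150) to (140,590) on the left and (368,150) to (370,590) on the right, with the shoulder at row ~148. In the block half, the left top edge runs from (518,62) to (533,522) and the V root from (690,70) to (697,510).

```bash
python3 - <<'E'
from h import *
m=model('w2.png');A=lambda x,y:(270+x/5-.4,70+y/5-.4)
r=21
# silhouette -> axis by mid-ray angle at z ~60
def mid(l,r_,z): return (pix2w(m,A(*l),z)[:2]+pix2w(m,A(*r_),z)[:2])/2
a=mid((122,150),(368,150),62);b=mid((140,590),(370,590),62)
print(a,b,np.degrees(np.arctan2(*(a-b)[::-1])),np.linalg.norm(pix2w(m,A(122,150),62)-pix2w(m,A(368,150),62)))
print('shoulder',pix2w(m,A(245,148),81),pix2w(m,A(118,150),60),pix2w(m,A(375,150),60))
m=model('w1.png');B=lambda x,y:(270+(x-450)/5-.4,85+y/5-.4)
for n,p,z in(('L far',(518,62),55),('L near',(533,522),55),('root f',(690,70),38),('root n',(697,510),38)):print(n,pix2w(m,B(*p),z)[:2].round(1))
for n,p in(('R far',(354,97)),('R near',(352.5,190))):print(n,pix2w(m,p,55)[:2].round(1))
s=state();print(s['eef_pos'],s['tcp_rot'])
E
```

```text
[606.13719897 211.11470764] [532.70823478 196.07128659] 11.577999819538778 41.78536315106397
shoulder [604.8586864  210.93495627  81.        ] [602.49419843 232.50980871  60.        ] [610.2013414  189.26369969  60.        ]
L far [ 558.3 -216.4]
L near [ 478.3 -218.1]
root f [ 558.8 -246.2]
root n [ 478.4 -248.7]
R far [ 559.1 -277.8]
R near [ 478.1 -279.8]
[500.66279038 191.68416188 400.31425084] [ 3.14128077e+00 -1.24287983e-04 -1.39466545e+00]
```

```bash
python3 -c "
from h import *
print(row([562.3,202.1,300],-79).tolist(),row([562.3,202.1,242],-79).tolist())"
```

```text
[0.05, -6.25, 10.03, 0.02, -0.01, -0.91] [0.05, -6.26, 15.83, 0.02, -0.01, -0.91]
```

Call:
arm_command:
  steps:
    - [0.05, -6.25, 5, 0, 0, -0.9]
    - [0.05, -6.25, 10, 0, 0, -0.9]
    - [0.05, -6.25, 10, 0, 0, -0.9]
    - [0.05, -6.25, 12, 0, 0, -0.9]
    - [0.05, -6.25, 14, 0, 0, -0.9]
    - [0.05, -6.25, 15.8, 0, 0, -0.9]
    - [0.05, -6.25, 15.8, 0, 0, -0.9]
    - [0.05, -6.25, 15.8, 0, 0, -0.9]
    - [0.05, -6.25, 15.8, 0, 0, -0.9]

```text
t: 2.95
eef_pos: [562.4, 200.2, 243.7]
tcp_rot: [-3.141, -0.0, -1.382]
ft_force: [0.3, -0.2, 0.1]
opening: 0.683
```

```bash
python3 - <<'E'
from h import *
s=state();print(s['t'],s['eef_pos'],s['tcp_rot'],s['ft_force'])
snap('wrist','w3.png')
E
```

```text
2.95 [562.41638661 200.17261021 243.72758705] [-3.14055621e+00 -1.00413906e-04 -1.38189694e+00] [ 0.32894143 -0.19987436  0.06445493]
```

View pics/w3.png

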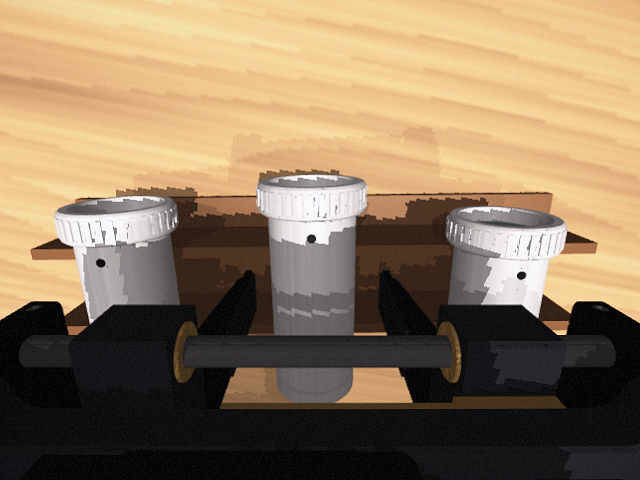

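The barrel (columns 273–355) stands between the fingers (250 and 382), and the neighbours are clear. I'll close now.

Call:
arm_command:
  steps:
    - [-0.1, 0, 0.1, 0, 0, 0]
    - [-0.1, 0, 0.1, 0, 0, 0]
    - [-0.1, 0, 0.1, 0, 0, 0]
    - [-0.1, 0, 0.1, 0, 0, 0]
    - [-0.1, 0, 0.1, 0, 0, 0]
    - [-0.1, 0, 0.1, 0, 0, 0]
    - [-0.1, 0, 0.1, 0, 0, 0]
    - [-0.1, 0, 0.1, 0, 0, 0]
  jaw: 2.5

```text
t: 3.67
eef_pos: [561.7, 202.1, 242.0]
tcp_rot: [-3.141, -0.0, -1.38]
ft_force: [-0.8, -2.7, 5.2]
opening: 0.441
```

```bash
python3 - <<'E'
from h import *
s=state();print(s)
E
```

```text
{'t': 3.6667, 'joints': array([ 2.34852265e-01,  6.53460531e-01,  1.77407550e+00, -3.85366734e-04,
        7.13735340e-01,  1.61549037e+00]), 'qvel': array([-2.82877116e-04, -2.97472747e-05, -3.50731706e-04, -6.52231429e-04,
        1.04156027e-03,  2.24416041e-04]), 'tau': array([  1.22254305, -60.30954838, -17.33334124,   0.4709517 ,
        -0.45159663,   0.08684945]), 'eef_pos': array([561.74025573, 202.14508005, 242.02048839]), 'tcp_rot': array([-3.14126045e+00, -2.37773423e-04, -1.38034688e+00]), 'ft_force': array([-0.77750338, -2.69349519,  5.17530191]), 'moment': array([-0.45622217,  0.23469497,  0.10664352]), 'opening': 0.44080656832435744}
```

Call:
arm_command:
  steps:
    - [0, 0, -1, 0, 0, 0]
    - [0, 0, -3, 0, 0, 0]
    - [0, 0, -6, 0, 0, 0]
    - [0, 0, -9, 0, 0, 0]
    - [0, 0, -12, 0, 0, 0]
    - [0, 0, -12, 0, 0, 0]
    - [0, 0, -12, 0, 0, 0]
    - [0, 0, -12, 0, 0, 0]

```text
t: 4.33
eef_pos: [561.3, 202.2, 361.1]
tcp_rot: [3.14, 0.0, -1.381]
ft_force: [-0.8, -0.4, -2.1]
opening: 0.437
```

```bash
python3 - <<'E'
from h import *
s=state();print(s['t'],s['eef_pos'],s['tcp_rot'],s['ft_force'],s['moment'],s['opening'])
print(row([518.5,-247.5,360],-88.8).tolist())
snap('wrist','w4.png')
E
```

```text
4.3333 [561.31169578 202.2039673  361.10964738] [ 3.14043276e+00  6.68625896e-06 -1.38055147e+00] [-0.79694364 -0.43966594 -2.09407989] [0.05633637 0.04751193 0.0055994 ] 0.43745554547479837
[43.35, 12.71, 0.13, 0.07, -0.01, 9.7]
```

View pics/w4.png

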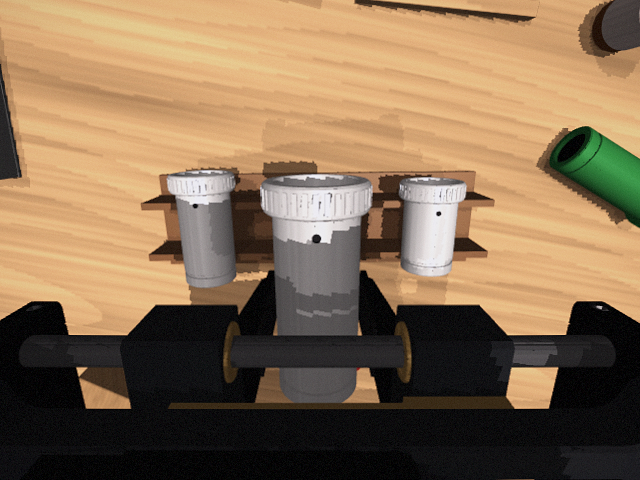

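Barrel is lifted and aligned with the tool; the force reading is about 2.1 N. Next I compute the shoulder offset from its picture position, (316,219) centre and (272,214)/(364,214) sides.

```bash
python3 - <<'E'
from h import *
m=model('w4.png');t=np.array([561.31,202.2,361.1]);Rt=R.from_euler('xyz',[3.14043,0,-1.38055])
for uv,z in(((316,219),200),((272,214),181),((364,214),181),((318,402),179),((309,238),199)):
  print(uv,Rt.inv().apply(pix2w(m,uv,z)-t).round(1))
E
```

```text
(316, 219) [ -0.4 -45.6 161. ]
(272, 214) [-21.  -43.3 180. ]
(364, 214) [ 22.  -43.4 180. ]
(318, 402) [  0.6  65.2 182.2]
(309, 238) [ -3.3 -37.1 162.1]
```

Call:
arm_command:
  steps:
    - [43.4, 12.7, 0, 0, 0, 9.7]
    - [43.4, 12.7, 0, 0, 0, 9.7]
    - [43.4, 12.7, 0, 0, 0, 9.7]
    - [43.4, 12.7, 0, 0, 0, 9.7]
    - [43.4, 12.7, 0, 0, 0, 9.7]
    - [43.4, 12.7, 0, 0, 0, 9.7]
    - [43.4, 12.7, 0, 0, 0, 9.7]
    - [43.4, 12.7, 0, 0, 0, 9.7]
    - [43.4, 12.7, 0, 0, 0, 9.7]
    - [43.4, 12.7, 0, 0, 0, 9.7]
    - [43.4, 12.7, 0, 0, 0, 9.7]
    - [43.4, 12.7, 0, 0, 0, 9.7]

```text
t: 5.38
eef_pos: [518.3, -253.4, 360.1]
tcp_rot: [3.14, -0.0, -1.554]
ft_force: [0.4, 0.7, -3.0]
opening: 0.436
```

```bash
python3 - <<'E'
from h import *
s=state();print(s['t'],s['eef_pos'],s['tcp_rot'],s['ft_force'],s['moment'],s['opening'])
print(row([518.5,-247.5,360],-88.8).tolist(),row([518.5,-247.5,265],-88.8).tolist())
E
```

```text
5.3833 [ 518.30745348 -253.36540511  360.08562207] [ 3.14011897e+00 -1.48139508e-04 -1.55424010e+00] [ 0.44060112  0.67393662 -3.04726973] [ 0.08588937 -0.0010115   0.05050984] 0.43615126234411533
[-0.59, -0.03, 0.01, 0.08, -0.01, -0.25] [-0.59, -0.04, 9.51, 0.08, -0.01, -0.25]
```

Call:
arm_command:
  steps:
    - [0, 0, 3, 0, 0, 0]
    - [0, 0, 6, 0, 0, 0]
    - [0, 0, 8.5, 0, 0, 0]
    - [0, 0, 9.5, 0, 0, 0]
    - [0, 0, 9.5, 0, 0, 0]
    - [0, 0, 9.5, 0, 0, 0]
    - [0, 0, 9.5, 0, 0, 0]

```text
t: 5.97
eef_pos: [519.4, -248.0, 267.8]
tcp_rot: [-3.14, -0.001, -1.55]
ft_force: [0.0, 1.0, -1.7]
opening: 0.438
```

```bash
python3 - <<'E'
from h import *
s=state();print(s['t'],s['eef_pos'],s['tcp_rot'],s['ft_force'],s['moment'],s['opening'])
print(row([518.5,-247.5,258],-88.9).tolist())
a=snap('wrist','w5.png')[:,:,::-1];b=snap('scene','s5.png')[:,:,::-1]
c=np.hstack([cv2.resize(a[130:290,220:420],(500,400)),cv2.resize(b[200:330,100:200],(300,390),interpolation=2)[:390].copy() if 0 else cv2.resize(b[190:323,95:195],(300,400),interpolation=2)])
cv2.imwrite('pics/crop5.png',c)
E
```

```text
5.9667 [ 519.43830891 -247.99812982  267.79548984] [-3.14040239e+00 -8.12269600e-04 -1.54960948e+00] [ 0.02740238  0.98102232 -1.71440987] [0.01818287 0.03200506 0.03341312] 0.438441214229359
[-0.05, 0.09, 0.98, -0.07, -0.05, 0.11]
```

View pics/crop5.png

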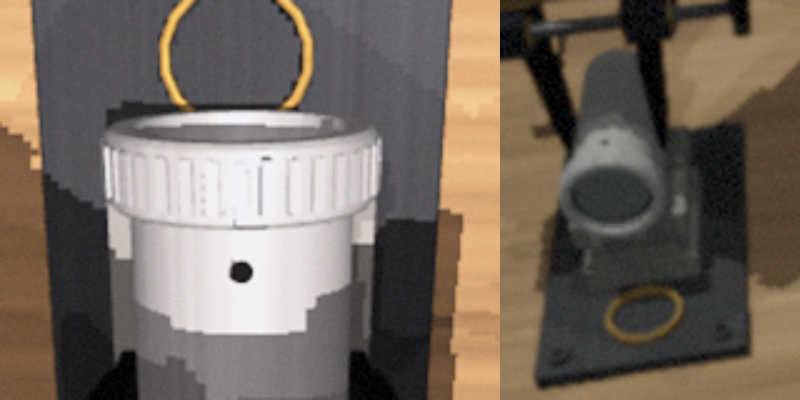

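The barrel is centred over the block: block edges at columns 110 and 375 and barrel edges at 133 and 352, both pairs with midpoint 242.5. I'll creep down.

Call:
arm_command:
  steps:
    - [0, 0, 0.4, 0, 0, 0.1]
    - [0, 0, 0.7, 0, 0, 0.1]
    - [0, 0, 0.9, 0, 0, 0.1]
    - [0, 0, 1.0, 0, 0, 0.1]
    - [0, 0, 1.1, 0, 0, 0.1]
    - [0, 0, 1.2, 0, 0, 0.1]
    - [0, 0, 1.2, 0, 0, 0.1]
    - [0, 0, 1.2, 0, 0, 0.1]
    - [0, 0, 1.2, 0, 0, 0.1]

```text
t: 6.82
eef_pos: [519.1, -248.0, 254.8]
tcp_rot: [-3.142, -0.0, -1.552]
ft_force: [-0.1, 0.1, -2.5]
opening: 0.438
```

Call:
arm_command:
  steps:
    - [0, 0, 0.05, 0, 0, 0]
    - [0, 0, 0.1, 0, 0, 0]
    - [0, 0, 0.1, 0, 0, 0]

```text
t: 7.07
eef_pos: [519.1, -248.0, 253.7]
tcp_rot: [3.142, -0.0, -1.552]
ft_force: [0.2, 1.0, -2.6]
opening: 0.437
```

Call:
arm_command:
  steps:
    - [0, 0, 0.05, 0, 0, 0]
    - [0, 0, 0.1, 0, 0, 0]
    - [0, 0, 0.15, 0, 0, 0]
    - [0, 0, 0.2, 0, 0, 0]
    - [0, 0, 0.2, 0, 0, 0]

```text
t: 7.48
eef_pos: [519.1, -248.0, 251.6]
tcp_rot: [3.142, -0.0, -1.552]
ft_force: [0.5, 0.4, -2.1]
opening: 0.438
```

Call:
arm_command:
  steps:
    - [0, 0, 0.05, 0, 0, 0]
    - [0, 0, 0.1, 0, 0, 0]
    - [0, 0, 0.1, 0, 0, 0]

```text
t: 7.73
eef_pos: [519.1, -248.0, 250.6]
tcp_rot: [3.142, -0.0, -1.552]
ft_force: [-0.8, 0.5, -2.2]
opening: 0.438
```

Call:
arm_command:
  steps:
    - [0, 0, 0.03, 0, 0, 0]
    - [0, 0, 0.05, 0, 0, 0]
    - [0, 0, 0.05, 0, 0, 0]

```text
t: 7.98
eef_pos: [519.1, -247.9, 250.3]
tcp_rot: [-3.141, -0.0, -1.552]
ft_force: [-0.1, 0.7, -0.4]
opening: 0.437
```

Call:
arm_command:
  steps:
    - [0, 0, 0.03, 0, 0, 0]
    - [0, 0, 0.05, 0, 0, 0]
    - [0, 0, 0.05, 0, 0, 0]

```text
t: 8.23
eef_pos: [519.1, -247.9, 250.3]
tcp_rot: [-3.141, -0.0, -1.552]
ft_force: [-1.6, 3.3, 5.5]
opening: 0.44
```

```bash
python3 -c "
from h import *
s=state();print(s['eef_pos'],s['tcp_rot'],s['ft_force'],s['moment'],s['opening'])"
```

```text
[ 519.07192185 -247.88520548  250.26670944] [-3.14123765e+00 -1.98127434e-04 -1.55157469e+00] [-1.61210289  3.26327045  5.49713891] [ 0.34887444  0.38869166 -0.12175507] 0.43972899699625606
```

Call:
arm_command:
  steps:
    - [-0.02, 0, 0, 0, 0, 0]
    - [-0.04, 0, 0, 0, 0, 0]
    - [-0.04, 0, 0.03, 0, 0, 0]
    - [-0.04, 0, 0.05, 0, 0, 0]
    - [-0.04, 0, 0.05, 0, 0, 0]

```text
t: 8.65
eef_pos: [519.0, -247.7, 250.2]
tcp_rot: [-3.141, -0.001, -1.552]
ft_force: [-4.1, 1.0, 11.8]
opening: 0.433
```

```bash
python3 -c "
from h import *
s=state();print(s['eef_pos'],s['tcp_rot'],s['ft_force'],s['moment'],s['opening'])"
```

```text
[ 519.03179313 -247.71597959  250.15143135] [-3.14078670e+00 -7.69311514e-04 -1.55172611e+00] [-4.10781168  0.95339443 11.77934395] [ 0.20520852  0.71821491 -0.1772603 ] 0.43269853318483115
```

Call:
arm_command:
  steps:
    - [-0.01, 0.02, 0.02, 0, 0, 0]
    - [-0.01, 0.03, 0.05, 0, 0, 0]
    - [-0.01, 0.03, 0.05, 0, 0, 0]
    - [-0.01, 0.03, 0.05, 0, 0, 0]
    - [-0.01, 0.03, 0.05, 0, 0, 0]
    - [-0.01, 0.03, 0.05, 0, 0, 0]

```text
t: 9.15
eef_pos: [518.9, -247.6, 250.1]
tcp_rot: [-3.14, -0.001, -1.552]
ft_force: [-4.7, 1.6, 15.3]
opening: 0.435
```

```bash
python3 - <<'E'
from h import *
s=state();print(s['eef_pos'],s['tcp_rot'],s['ft_force'],s['moment'],s['opening'])
a=snap('wrist','w6.png')[:,:,::-1];b=snap('scene','s6.png')[:,:,::-1];snap('top','t6.png')
cv2.imwrite('pics/crop6.png',np.hstack([cv2.resize(a[130:290,220:420],(500,400)),cv2.resize(b[200:310,100:183],(300,400),interpolation=2)]))
s=state();print(s['t'],s['ft_force'])
m=model('w6.png');print([w2pix(m,p).round(1) for p in([559,-216,55],[559,-278,55])])
E
```

```text
[ 518.87953681 -247.61943584  250.13572485] [-3.13991397e+00 -1.21271374e-03 -1.55174640e+00] [-4.69392713  1.58319096 15.2578207 ] [ 0.22121964  0.6721294  -0.14586942] 0.4346269048786728
9.3 [-3.84181539  1.17056144 15.13784865]
[array([256.1, 213. ]), array([377.2, 215.3])]
```

View pics/crop6.png

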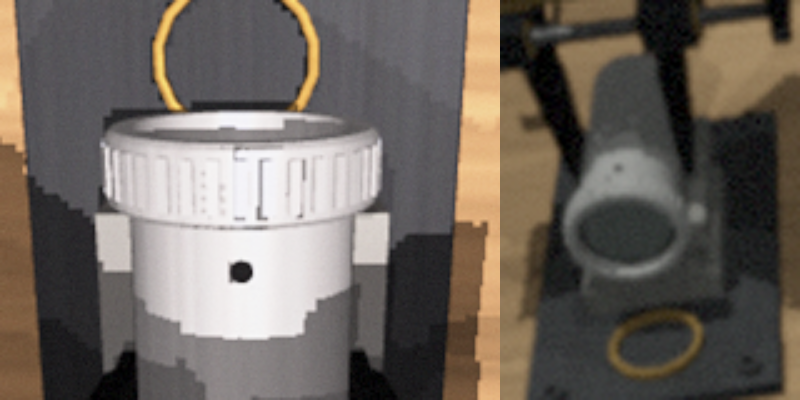

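```bash
python3 - <<'E'
from h import *
m=model('w6.png');A=lambda x,y:(220+(x+.5)/2.5-.5,130+(y+.5)/2.5-.5)
for n,p,z in(('blk L',(100,212),55),('blk R',(386,212),55),('sh top',(243,226),88.5),('sh L',(133,213),70),('sh R',(353,213),70)):print(n,pix2w(m,A(*p),z).round(1))
s=state();print(s['t'],s['eef_pos'],s['ft_force'])
E
```

```text
blk L [ 558.3 -217.8   55. ]
blk R [ 559.4 -276.4   55. ]
sh top [ 564.1 -247.    88.5]
sh L [ 561.7 -226.5   70. ]
sh R [ 562.5 -267.6   70. ]
9.3 [ 518.87792972 -247.63376271  250.11224676] [-3.84181539  1.17056144 15.13784865]
```

Call:
arm_command:
  steps:
    - [0, 0.02, 0.02, 0, 0, 0]
    - [0, 0.02, 0.02, 0, 0, 0]
    - [0, 0.02, 0.02, 0, 0, 0]
    - [0, 0.02, 0.02, 0, 0, 0]
    - [0, 0.02, 0.02, 0, 0, 0]
    - [0, 0.02, 0.02, 0, 0, 0]
    - [0, 0.02, 0.02, 0, 0, 0]
    - [0, 0.02, 0.02, 0, 0, 0]
    - [0, 0.02, 0.02, 0, 0, 0]
    - [0, 0.02, 0.02, 0, 0, 0]
    - [0, 0.02, 0.02, 0, 0, 0]
    - [0, 0.02, 0.02, 0, 0, 0]

```text
t: 10.3
eef_pos: [518.8, -247.6, 250.1]
tcp_rot: [-3.14, -0.001, -1.552]
ft_force: [-2.9, 2.2, 17.1]
opening: 0.437
```

Call:
arm_command:
  steps:
    - [0, 0, 0, 0, 0, 0]
    - [0, 0, 0, 0, 0, 0]
    - [0, 0, 0, 0, 0, 0]
    - [0, 0, 0, 0, 0, 0]
    - [0, 0, 0, 0, 0, 0]
    - [0, 0, 0, 0, 0, 0]
    - [0, 0, 0, 0, 0, 0]
    - [0, 0, 0, 0, 0, 0]
    - [0, 0, 0, 0, 0, 0]
    - [0, 0, 0, 0, 0, 0]
    - [0, 0, 0, 0, 0, 0]
    - [0, 0, 0, 0, 0, 0]

```text
t: 11.3
eef_pos: [518.8, -247.6, 250.1]
tcp_rot: [-3.14, -0.001, -1.552]
ft_force: [-3.7, 2.0, 17.5]
opening: 0.437
```

Call:
arm_command:
  steps:
    - [-0.02, 0, 0, 0, 0, 0]
    - [-0.02, 0, 0, 0, 0, 0]
    - [-0.02, 0, 0, 0, 0, 0]
    - [-0.02, 0, 0, 0, 0, 0]
    - [-0.02, 0, 0, 0, 0, 0]
    - [-0.02, 0, 0, 0, 0, 0]

```text
t: 11.8
eef_pos: [518.8, -247.5, 250.1]
tcp_rot: [-3.139, -0.002, -1.552]
ft_force: [-4.3, 0.9, 16.5]
opening: 0.436
```

```bash
python3 -c "
from h import *
s=state();print(s['t'],s['eef_pos'],s['ft_force'],s['moment'],s['opening'],abs(s['qvel']).max())
print(job_done())"
```

```text
11.8 [ 518.76842511 -247.52918994  250.07304922] [-4.33709534  0.91667071 16.50096466] [ 0.17880408  0.63082912 -0.15384856] 0.4355542245002461 0.0031041943893384827
the job is handed in; nothing more can be done
None
```

I lifted the longest barrel out of the middle notch and laid it in the V-block with its collar past the far (+x) end. I handed the job in at 11.8 s, still holding it pressed down; no verdict is reported.

**Last checks:**
- **Push:** the wrist force was 16.5 N upward, about 18.6 N on the block once the barrel's weight of about 2.1 N is added. It held steady for a second, with no slip in the grip.
- **Flanks:** the sideways force was 0.9 N, so both flanks should carry about 12 to 14 N each. I inferred this from the wrist force; the flanks were not measured directly.
- **Position:** in the wrist picture the barrel is centred on the block. The tool's yaw matches my estimate of the V direction within about 0.5 degrees.
- **Shoulder gap:** the shoulder stands about 3 to 5 mm off the end face. The spread comes from readings at different heights on the barrel.
- **Bystanders:** I touched nothing else that I could see. The ring and the other two barrels looked undisturbed in the last pictures that showed them. I did not look at the spanner and bottle again.

**Unresolved:** a force of about 4 N along the V remained at the end. I put it down to friction in the V as the arm pressed; nudging the tool back did not remove it.

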